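# Hang the spray mask on its locking post, dial the lock open and hold it ready

## Task

First hang the spray mask (metal plate with a wooden block handle) by its hole on the brass post, lowered right down to the table, and let go of it. Then turn the dial of the blue combination lock clockwise, click by click, until the red end of its knob points at the white mark on the shackle side, and pull the shackle fully out while the lock sits in its cradle. Finally take the lock out of the cradle and finish while still holding it, open, steady and dial up, clear above the middle of the brass post, ready to lock the mask; leave the other things where they are.

Things in the scene. Friction and masses are not known exactly. Their poses are not given: they have to be found in the camera images.
- mask_grip (a point): centre of the wooden block handle, 44 mm long (mask x), 24 mm wide (y), 44 mm high, standing on the spray mask: an aluminium plate 160 (x) x 60 (y) x 4 mm lying flat, 0.15 to 0.31 kg in all. Point 26 mm above the plate's underside; x along the plate towards the hole, z up
- mask_hole (a point): centre of the mask's through hole, 26 mm in diameter, 60 mm along the mask's +x from mask_grip, 2 mm above the plate's underside
- post_top (a point): top of the fixed upright brass post: 16 mm in diameter, 60 mm high above the table, the last 6 mm narrower, on a flange 44 mm across and 3 mm high; a dark cross hole near its top takes a shackle. Stands left or right
- lock_center (a point): centre of the blue lock body, 60 (x) x 56 (y) x 28 (z) mm, about 0.35 kg with all parts, loose, lying dial up in the cradle, this point 46 mm above the table. Shackle towards -x, z up out of the dial face. The lock lifts straight up out of the cradle
- cradle: fixed grey cradle under the lock, same axes, origin on the table under lock_center. Pocket round the lock's rear: walls to z = 50 mm behind it and along both sides only from x = +21 mm rearwards, 1.5 mm clear; elsewhere the lock's sides are free. Staple block 20 mm wide between the shackle legs, x = -31.5 to -41.5 mm, to z = 54 mm, takes the pull. Foot 90 mm wide (y), 8 mm high
- dial_grip (a point): on the dial's upright axis, 30 mm above lock_center, in the aluminium knob bar: 36 mm long (point x), 12 mm wide (y), 4 to 26 mm above the lock's upper face, on a black disc 44 mm across, 4 mm thick. The bar's end at the point's -x is red. The point turns with the dial
- dial (a joint): dial angle, rad, anticlockwise from above; 0 is the open notch: red end towards the lock's -x, at the white mark; there (within 0.2) the shackle is free, elsewhere blocked. Starts near 1 to 1.6: turn clockwise. Clicks into a notch every 0.524 rad (30 degrees), springing to the nearest, under 0.1 N m
- shackle_grip (a point): midway between the legs of the steel U shackle; shut, 60 mm along the lock's -x from lock_center, same height; moves with the shackle. Legs 8 mm thick along the lock's x, 48 mm over their outsides, free there from body to bow; the bow ends 22 mm further out. Nothing below but the table
- shackle (a joint): how far the shackle is pulled out along the lock's -x, m: 0 shut, 0.022 fully out (end stop); about 2.5 N of friction, it stays where it is left
- lock: the same blue lock: origin under the centre of its body, 14 mm below lock_center
- mask: the same spray mask: origin under the centre of its plate, 26 mm below mask_grip
- post: the same post: origin on the table, on the post's axis
- tape_a: yellow roll of masking tape, 54 mm across, 18 mm high, lying flat; origin under its centre. Bystander
- tape_b: yellow roll of masking tape, 50 mm across, 15 mm high, lying flat; origin under its centre. Bystander
- jar: closed amber jar with a white cap, 48 mm across, 65 mm high; origin under its centre. Bystander
- pouch: black zipped pouch, 100 x 160 x 22 mm; origin under its centre. Bystander
- sample: grey test plate, 90 x 75 x 6 mm, lying flat; origin under its centre. Bystander
There are look-alikes about, which are no part of the job. Leave any green or orange look-alike of the lock alone.

How it is judged:
By the outcome, as a careful person would: the job done as asked, in the order asked, and still so for the second after the job is handed in, while the arm keeps its last pose, push and grip.
It also fails if it takes over 69 s, if anything falls off the work surface, if the arm or the gripper's body presses on something with over 40 N, if the wrist force passes 120 N, or if a joint passes its speed limit or range.

## Robot

A 6-joint arm with a two-finger parallel gripper is mounted at the origin on the work surface. World frame = base frame: x ahead of the robot, y to its left, z up, the work surface at z = 0. Lengths are in mm, angles in degrees, forces in N, time in s.
With the tool pointing down it reaches from about 225 to 875 mm from the base axis. Payload 3.4 kg.
Tool frame: the origin (TCP) lies at the very end of the fingers, on their centre line; the grasp point (between the pads) lies 19 mm behind it (hold_point_z is the distance from the TCP to the grasp point, in mm); z points along the fingers, y is the direction in which the jaws open and shut (so a half turn about z gives the same grasp; the last joint's range is limited). The gripper opens to 85 mm and grips with 20 to 120 N. Pads are 22 mm wide; open, the fingers measure 114 mm over their backs; the gripper's body (76 mm by 85 mm) begins 54 mm behind the grasp point. The pads swing forward as they close: fully open they stand 13 mm farther back than shut.
Start: joints at [-79.125, 15.808, 86.224, -0, 77.962, -6.933], TCP at [175.846, -547.486, 231.328] pointing down, gripper open.
Joint ranges: [-165.64, 165.64], [-43.16, 119.46], [12.63, 154.43], [-67.54, 247.53], [6.08, 155.33], [-154.97, 154.97]. Speed limits (degrees/s): [147.25, 147.25, 180, 180, 180, 180].

## Interface

Orientations are given as [roll, pitch, yaw] about the fixed x, y, z axes, in that order (R = Rz(yaw) Ry(pitch) Rx(roll)).
In Python, from workcell import observe, capture, sign_off, search_frame, regions_of, landmark_of, hold_point_z gives the robot as it stands. The module is installed in compiled form; this text tells all that it offers.
- The arm moves only by the tool apply_moves, never from a script. Its argument "increments" is a list that holds one entry, the list of rows, each a list of 7 numbers: the shift along the world's x, y, z in mm, then the turn, a rotation vector about the world's x, y, z in rad, then the closure in counts, from 0 (fully open) to 255 (shut). In form: [[[x, y, z, ax, ay, az, gripper], ...]]. A call has 1 to 10 rows; each row is the pose to reach, as a shift and turn from the pose commanded when the call began; what a row does not reach only later rows make up. A row lasts 1/12 s, in which the tool goes at most 41.7 mm and 7.16 degrees, less where a joint would pass 70% of its speed; a pose out of reach is approached as far as the arm can. A call with a gripper value outside its range is refused whole. The fingers move at their own pace and stop on an object; "grip_force" is the grip in N (left out, the last holds). Time passes only in rows, so rows that repeat a pose let the fingers close. It gives the time, the measured TCP pose, the force and the opening at its end, in the units of the state.
- observe(): the state, without advancing time (a new reading comes with each control period).
- capture(name): name is "scene" or "top" or "wrist"; returns a dict with "img" (480x640x3 uint8, blue, green, red), "fx", "fy", "cx", "cy" (pixels), "view" (4x4, takes a point from world to camera coordinates). Camera axes: x right, y down, z forward; pixel columns grow to the right and rows downward; lengths in mm; the calibration is good to about 2 mm. A picture is of the moment at which its call begins. There is no depth.
- sign_off(): hands the job in, once; it reports no verdict.
Trained networks look in the newest picture that a camera, given by its name, has taken for a name from the list of things; names that differ only in an ending like _2 or _b are one class to them, and where a whole thing is asked for, a point or a joint stands for the part that bears it (a point fixed in the world has none). Each returns a list of dicts, best first, with "p" (0 to 1); they miss things now and then, are a little off and sometimes report something else, mostly with a low value. They report only what shows in the picture. A call takes as long as a camera call. They do not tell look-alikes from the thing itself.
- search_frame(target, camera): "xyz" ([x, y, z] in mm, in the coordinates of the camera as it stood for that picture, good to about 4 mm: the middle of the surface that is visible of it).
- regions_of(target, camera): "region" (480x640 bool, what is visible of it).
- landmark_of(target, camera): "xyz" ([x, y, z] in mm, in the coordinates of the camera as it stood for that picture, good to about 4 mm: a listed point, or the origin of a listed thing).
The state is a dict: "time": time; "q": joint angles; "joint_vel": joint speeds; "joint_efforts": joint torques, N m; "tcp_pos": TCP position; "ee_rot": TCP orientation; "contact_force": force on the tool from outside, world axes, zero at the start; "wrist_torque": the same for the moment, N m; "gripper_width": finger opening in mm.
Only numpy, scipy, OpenCV 4.12 (cv2) and the standard library are available. Lean on these libraries where they do the work, as an engineer would, in place of code of your own. Each camera call takes 0.05 s, during which the arm holds its last target.

## Working session

There is one attempt and no reset: what is moved stays moved. The work goes in short steps, Python scripts to look and compute and a tool call to move; the robot and the scene stay as the last step left them, time stands still between calls to the robot, and variables do not carry over. Pictures are saved under pics/ and viewed, and the job is handed in when it is done.

Besides the shell and the picture viewer there is one more tool, called after "Request:" as a command line: name --argument value ..., lists and objects as JSON in quotes. apply_moves: Moves the arm, as the interface text tells. Its arguments: {"type":"object","properties":{"increments":{"type":"array"},"grip_force":{"type":"number"}},"required":["increments"]}

```bash
mkdir -p pics; cat > h.py <<'E'
import numpy as np,cv2
from workcell import *
def world(c,p):
    V=np.array(c['view']);return (np.linalg.inv(V)@np.append(p,1))[:3]
def proj(c,P):
    V=np.array(c['view']);p=V@np.append(P,1);return c['fx']*p[0]/p[2]+c['cx'],c['fy']*p[1]/p[2]+c['cy']
def ray(c,u,v,z):
    V=np.linalg.inv(np.array(c['view']));d=V[:3,:3]@np.array([(u-c['cx'])/c['fx'],(v-c['cy'])/c['fy'],1]);o=V[:3,3]
    return o+d*(z-o[2])/d[2]
def lm(names,cam,c,f=landmark_of):
    for n in names:
        for r in f(n,cam)[:4]: print(cam,n,round(r['p'],2),world(c,r['xyz']).round(1))
def shot(cam,name):
    c=capture(cam);cv2.imwrite(f'pics/{name}.png',c['img']);return c
E
python3 - <<'E'
from h import *
s=observe();print(s, hold_point_z)
for cam in ['top','scene']:
    c=shot(cam,cam+'0')
    lm(['mask_grip','mask_hole','post_top','lock_center','dial_grip','shackle_grip','cradle'],cam,c)
E
```

```text
{'time': 0.0, 'q': array([-7.91236722e+01,  1.58471014e+01,  8.62972375e+01, -1.78658901e-03,
        7.79627509e+01, -6.93317940e+00]), 'joint_vel': array([-0.05509883,  0.03010806,  0.03671821,  0.06541501, -0.06657332,
        0.13917622]), 'joint_efforts': array([ 2.41799811e-03, -4.16773975e+01, -2.45804590e+01, -2.63511129e-04,
        1.09532056e-02, -2.49012220e-05]), 'tcp_pos': array([ 175.74106365, -546.90471972,  230.4308786 ]), 'ee_rot': array([-1.79893482e+02, -1.11931534e-02,  1.78098710e+01]), 'contact_force': array([ 0.06317943, -0.02221143,  0.41252397]), 'wrist_torque': array([0.02062426, 0.04716889, 0.01669133]), 'gripper_width': 85.25735097826349} 18.700000000000003
top mask_grip 0.85 [548.5   1.2  25.3]
top mask_grip 0.58 [ 516.4 -218.2   57. ]
top mask_hole 0.84 [608.1 -24.    3.3]
top post_top 0.73 [ 517.4 -216.2   57.8]
top lock_center 0.93 [602.1 430.1  11. ]
top lock_center 0.92 [358.3  99.8  12.7]
top lock_center 0.92 [299.3 464.9  13.7]
top lock_center 0.9 [589.4 216.5  47. ]
top dial_grip 0.71 [586.8 220.3  78.3]
top dial_grip 0.64 [362.5 102.1  42.9]
top
[... 251 characters left out ...]
le 0.7 [588.2 217.5   1.7]
scene mask_grip 0.79 [549.6  -2.2  22.5]
scene mask_hole 0.8 [603.  -21.2  -3. ]
scene post_top 0.57 [ 517.3 -220.7   61.4]
scene lock_center 0.98 [709.7 336.4   9.6]
scene lock_center 0.96 [599.7 431.4  14.6]
scene lock_center 0.95 [297.5 463.5  12.2]
scene lock_center 0.61 [585.2 214.1  49.6]
scene dial_grip 0.71 [705.4 331.5  46.1]
scene dial_grip 0.66 [586.8 214.9  75. ]
scene dial_grip 0.63 [605.4 434.3  43.4]
scene dial_grip 0.61 [298.8 467.3  43.6]
scene shackle_grip 0.68 [525.6 201.1  42. ]
scene shackle_grip 0.62 [299.1 408.   15.1]
scene shackle_grip 0.53 [418.3 108.7  10.5]
scene shackle_grip 0.52 [587.7 375.8  15.5]
scene cradle 0.68 [591.4 220.4   0.7]
```

View pics/top0.png

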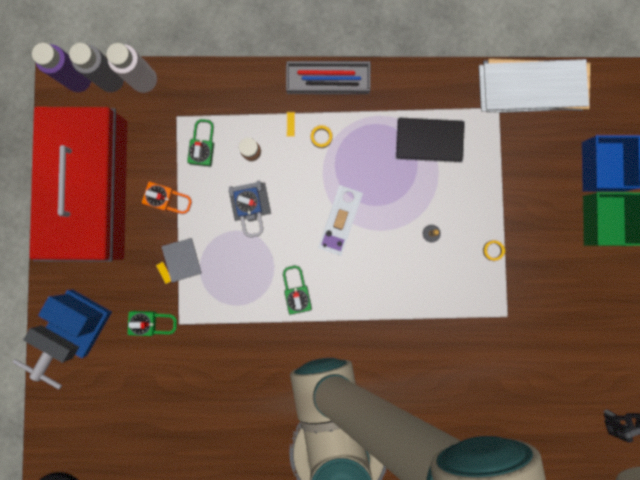

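View pics/scene0.png

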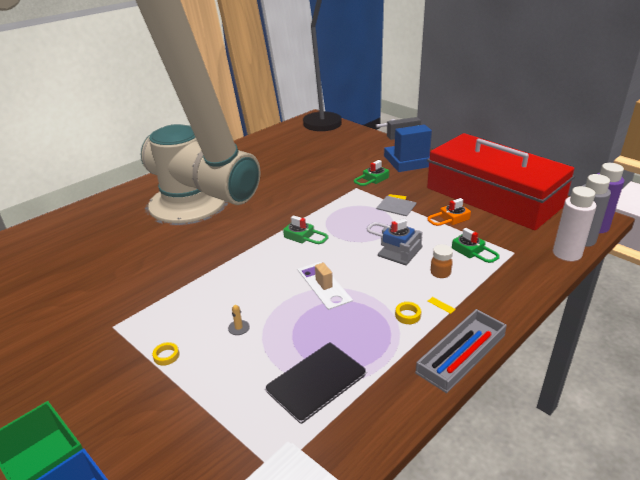

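Request:
apply_moves --increments '[[[372,548,-20,0,0,-0.7,0],[372,548,-20,0,0,-0.7,0],[372,548,-20,0,0,-0.7,0],[372,548,-20,0,0,-0.7,0],[372,548,-20,0,0,-0.7,0],[372,548,-20,0,0,-0.7,0],[372,548,-20,0,0,-0.7,0],[372,548,-20,0,0,-0.7,0],[372,548,-20,0,0,-0.7,0],[372,548,-20,0,0,-0.7,0]]]'

```text
time: 1.63
tcp_pos: [406.1, -207.9, 219.3]
ee_rot: [180.0, -0.1, -22.3]
contact_force: [0.6, -0.7, 0.3]
gripper_width: 85.3
```

Request:
apply_moves --increments '[[[140,207,-10,0,0,0,0],[140,207,-10,0,0,0,0],[140,207,-10,0,0,0,0],[140,207,-10,0,0,0,0],[140,207,-10,0,0,0,0],[140,207,-10,0,0,0,0],[140,207,-10,0,0,0,0],[140,207,-10,0,0,0,0]]]'

```text
time: 2.3
tcp_pos: [546.1, -0.8, 208.6]
ee_rot: [180.0, 0.0, -22.1]
contact_force: [-0.2, -0.6, -0.1]
gripper_width: 85.2
```

```bash

python3 - <<'E'
from h import *
s=observe();print(s['time'],s['tcp_pos'],s['ee_rot'],s['contact_force'])
c=shot('wrist','w1')
lm(['mask_grip','mask_hole'],'wrist',c)
c=shot('top','top1')
lm(['post_top','post','lock_center','dial_grip','shackle_grip','cradle'],'top',c)
c=shot('scene','scene1')
lm(['post_top','post'],'scene',c)
E
```

```text
2.3 [546.06092961  -0.81883512 208.58932519] [ 1.79976174e+02  3.11273564e-02 -2.20602320e+01] [-0.237397   -0.61895633 -0.11600517]
wrist mask_grip 0.58 [547.3  -2.7  24.7]
wrist mask_hole 0.6 [603.2 -17.8   3.8]
top post_top 0.64 [ 513.3 -216.7   58. ]
top post 0.79 [ 515.8 -218.5    5. ]
top post 0.29 [528.5 202.4  46.9]
top lock_center 0.97 [705.8 337.6  18.4]
top lock_center 0.95 [300.5 464.2  14.1]
top lock_center 0.94 [601.4 434.3  11.4]
top lock_center 0.73 [355.4 101.3  14.6]
top dial_grip 0.82 [705.5 332.   42.6]
top dial_grip 0.71 [604.3 434.6  40.1]
top dial_grip 0.62 [584.9 214.7  74.5]
top dial_grip 0.51 [301.4 465.3  43.1]
top shackle_grip 0.7 [768.  329.3  13.6]
top shackle_grip 0.6 [300.7 402.6   8.1]
top shackle_grip 0.57 [417.  112.5  13.9]
top cradle 0.74 [586.2 215.8   0.6]
scene post_top 0.94 [ 518.9 -219.7   60.9]
scene post_top 0.62 [ 479.8 -366.6    2.3]
scene post 0.89 [ 517.6 -216.7   -1.5]
```

View pics/w1.png

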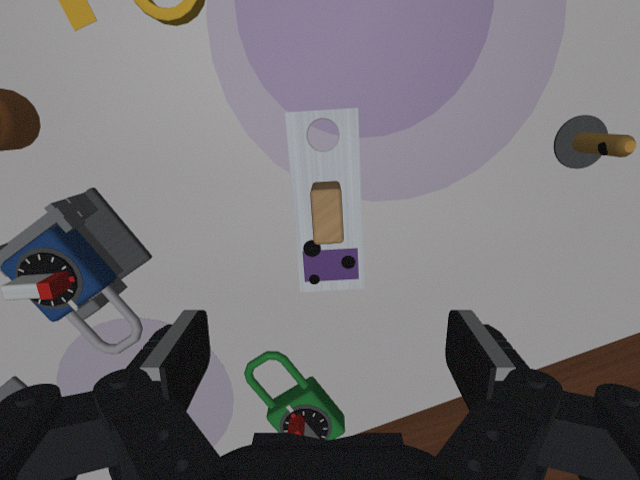

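```bash

python3 - <<'E'
from h import *
c=capture('wrist')
print(np.linalg.inv(c['view'])[:3,3])
C=[ray(c,*p,4)[:2] for p in [(286,112),(358,108),(364,290),(300,291)]]
print(np.round(C,1)); m=np.mean(C,0); print('ctr',m)
d=(C[0]+C[1]-C[2]-C[3])/2; print(np.linalg.norm(d),np.degrees(np.arctan2(d[1],d[0])),np.linalg.norm(C[0]-C[1]),np.linalg.norm(C[2]-C[3]))
print('hole',ray(c,323,134.5,3)[:2])
B=[ray(c,*p,48)[:2] for p in [(310,190),(341,190),(344,243),(314,243)]];print('blk',np.round(B,1),np.mean(B,0))
print('flange',ray(c,581,142,3)[:2],'top',ray(c,626,146,60)[:2])
i=c['img'];cv2.imwrite('pics/w1z.png',cv2.resize(i[90:310,260:400],None,fx=4,fy=2.7,interpolation=cv2.INTER_CUBIC)[:600])
cv2.imwrite('pics/w1p.png',cv2.resize(i[100:180,540:640],None,fx=6,fy=6,interpolation=cv2.INTER_CUBIC))
E
```

```text
[612.48752627 -29.2655131  352.17580777]
[[ 6.313e+02 -4.000e-01]
 [ 6.116e+02 -5.620e+01]
 [ 4.588e+02 -3.200e+00]
 [ 4.807e+02  5.250e+01]]
ctr [545.60434391  -1.84095165]
160.6789710716556 -19.257500462687595 59.15377787922673 59.796894388860196
hole [603.14148712 -21.65219673]
blk [[570.5   2.1]
 [561.6 -19.6]
 [521.7  -6.2]
 [530.7  15.6]] [546.13989243  -2.03548169]
flange [ 514.87352688 -219.94359821] top [ 515.98441168 -217.60031231]
```

View pics/w1z.png

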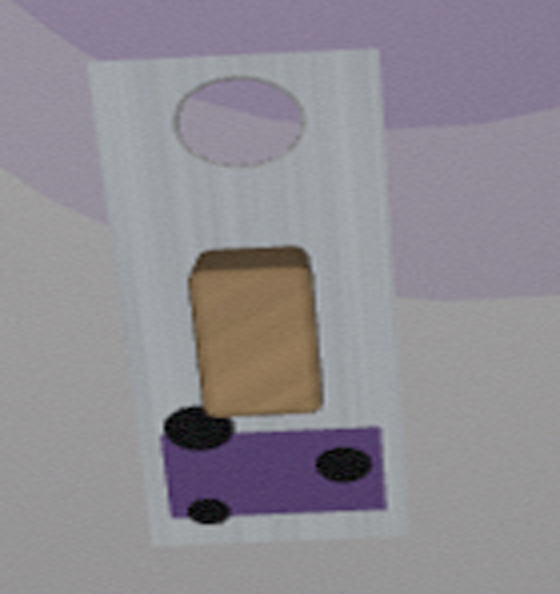

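View pics/w1p.png

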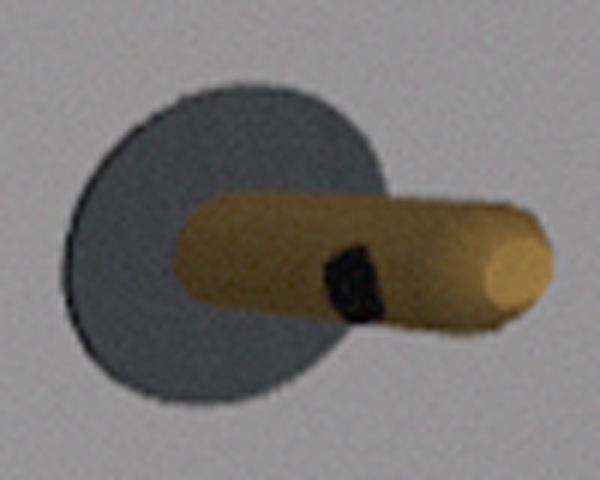

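Request:
apply_moves --increments '[[[0,-1,-60,0,0,0.05,0],[0,-1,-100,0,0,0.05,0],[0,-1,-140,0,0,0.05,0],[0,-1,-175,0,0,0.05,0],[0,-1,-197,0,0,0.05,0],[0,-1,-197,0,0,0.05,0],[0,-1,-197,0,0,0.05,255],[0,-1,-197,0,0,0.05,255],[0,-1,-197,0,0,0.05,255],[0,-1,-197,0,0,0.05,255]]]' --grip_force 50

```text
time: 3.83
tcp_pos: [547.3, -3.9, 14.4]
ee_rot: [-179.9, -0.3, -19.4]
contact_force: [0.0, -1.1, -0.9]
gripper_width: 38.6
```

Request:
apply_moves --increments '[[[0,0,0,0,0,0,255],[0,0,0,0,0,0,255],[0,0,0,0,0,0,255],[0,0,0,0,0,0,255],[0,0,0,0,0,0,255]]]'

```text
time: 4.25
tcp_pos: [547.2, -3.5, 14.2]
ee_rot: [-179.9, -0.3, -19.4]
contact_force: [-0.7, 1.4, 6.3]
gripper_width: 23.1
```

Request:
apply_moves --increments '[[[0,0,35,0,0,0,255],[0,0,70,0,0,0,255],[0,0,95,0,0,0,255],[-15,-36,95,0,0,0,255],[-31,-72,95,0,0,0,255],[-47,-108,95,0,0,0,255],[-63,-144,95,0,0,0,255],[-79,-178,95,0,0,0,255],[-87,-196,95,0,0,0,255],[-87,-196,95,0,0,0,255]]]'

```text
time: 5.08
tcp_pos: [456.8, -203.4, 107.7]
ee_rot: [179.9, -0.1, -19.7]
contact_force: [0.1, 0.4, -1.7]
gripper_width: 23.4
```

Request:
apply_moves --increments '[[[0,0,0,0,0,0,255],[0,0,0,0,0,0,255],[0,0,0,0,0,0,255]]]'

```text
time: 5.33
tcp_pos: [458.6, -198.7, 107.2]
ee_rot: [-180.0, -0.0, -19.4]
contact_force: [-0.1, -0.5, -3.0]
gripper_width: 23.1
```

```bash

python3 - <<'E'
from h import *
s=observe();print(s['time'],s['tcp_pos'],s['ee_rot'],s['contact_force'],s['wrist_torque'])
c=shot('wrist','w2')
lm(['mask_grip','mask_hole','post','post_top'],'wrist',c)
np.save('w2v.npy',[c['fx'],c['fy'],c['cx'],c['cy']])
i=c['img'];cv2.imwrite('pics/w2z.png',cv2.resize(i[0:200,220:420],None,fx=3,fy=3,interpolation=cv2.INTER_CUBIC))
c=shot('scene','scene2')
cv2.imwrite('pics/s2z.png',cv2.resize(c['img'][230:380,170:370],None,fx=4,fy=4,interpolation=cv2.INTER_CUBIC))
lm(['mask_hole','post_top'],'scene',c)
E
```

```text
5.3333 [ 458.63246534 -198.70600362  107.1796837 ] [-1.79981705e+02 -5.86500675e-03 -1.93758689e+01] [-0.1328407  -0.46882386 -3.01439589] [ 0.03730366 -0.04632242  0.0023402 ]
wrist mask_grip 0.83 [ 458.1 -200.   118.5]
wrist post 0.83 [ 518.  -219.1   -1.9]
wrist post_top 0.68 [ 520.3 -216.    63.3]
scene mask_hole 0.92 [ 513.5 -221.4   91.4]
scene post_top 0.76 [ 518.2 -220.5   62.5]
scene post_top 0.35 [450.6 378.7  -3.7]
```

View pics/w2.png

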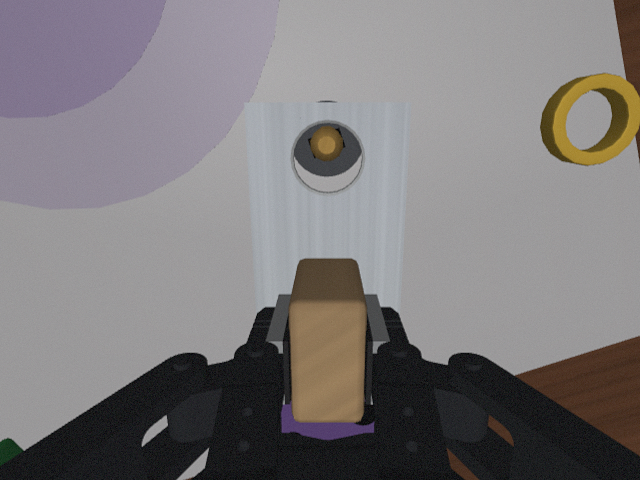

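View pics/s2z.png

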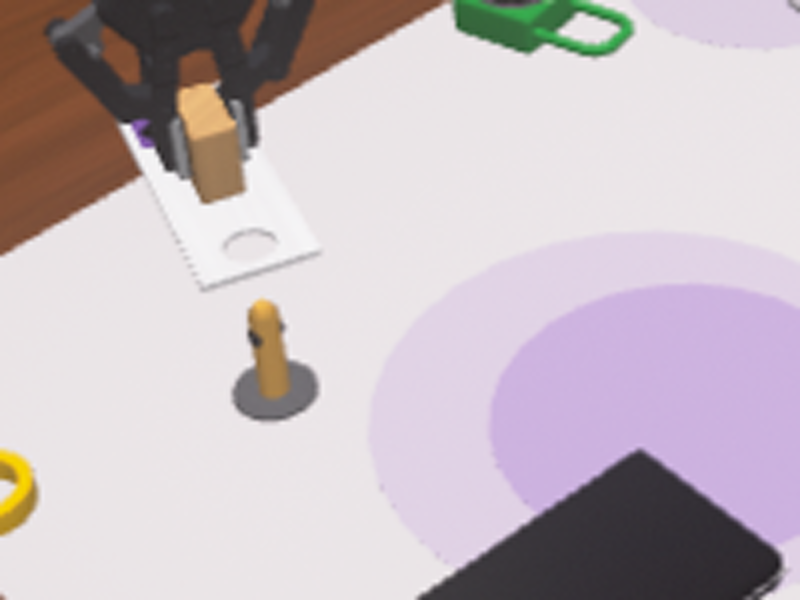

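```bash

python3 - <<'E'
from h import *
c=capture('wrist')
for z in (94,97,99):print('hole',z,ray(c,327.5,157,z)[:2])
print('top',ray(c,327,144,60)[:2])
cv2.imwrite('pics/w2z.png',cv2.resize(c['img'][80:220,230:430],None,fx=4,fy=4,interpolation=cv2.INTER_CUBIC))
E
```

```text
hole 94 [ 514.34105333 -217.7629489 ]
hole 97 [ 514.5859098  -217.84672723]
hole 99 [ 514.74914744 -217.90257944]
top [ 517.16230721 -218.54563227]
```

View pics/w2z.png

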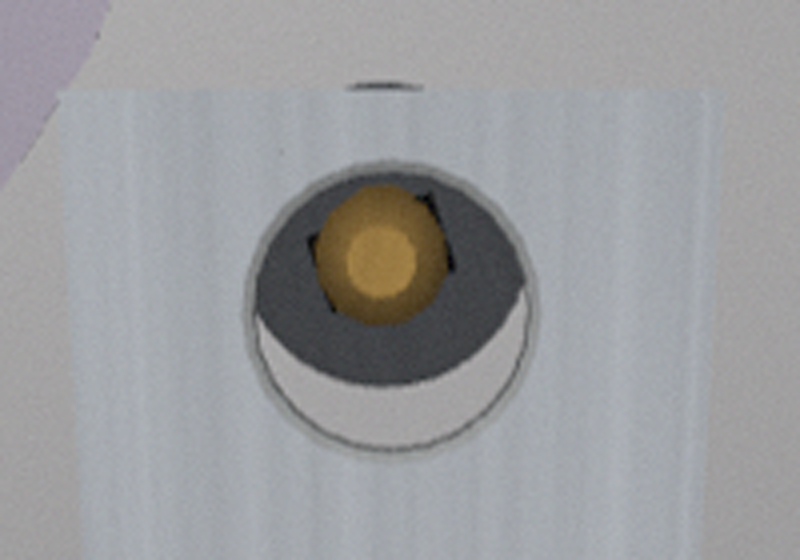

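Request:
apply_moves --increments '[[[2.5,0,-15,0,0,0,255],[2.5,0,-30,0,0,0,255],[2.5,0,-40,0,0,0,255],[2.5,0,-50,0,0,0,255],[2.5,0,-60,0,0,0,255],[2.5,0,-70,0,0,0,255],[2.5,0,-78,0,0,0,255],[2.5,0,-84,0,0,0,255],[2.5,0,-84,0,0,0,255]]]'

```text
time: 6.53
tcp_pos: [460.2, -199.3, 21.9]
ee_rot: [-180.0, 0.1, -19.4]
contact_force: [0.9, -0.1, -1.8]
gripper_width: 23.4
```

```bash

python3 - <<'E'
from h import *
s=observe();print(s['time'],s['tcp_pos'],s['ee_rot'],s['contact_force'],s['wrist_torque'])
c=shot('wrist','w3')
E
```

```text
6.5333 [ 460.18565299 -199.25072086   21.90112685] [-1.79977147e+02  1.33971716e-01 -1.94359668e+01] [ 0.86007739 -0.08164503 -1.82540386] [ 0.03778256 -0.0652569  -0.00852317]
```

View pics/w3.png

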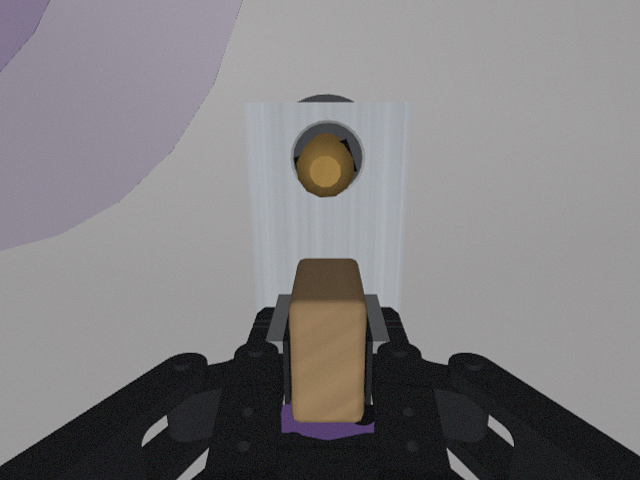

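Request:
apply_moves --increments '[[[0,0,-3,0,0,0,255],[0,0,-5,0,0,0,255],[0,0,-6,0,0,0,255],[0,0,-6,0,0,0,255],[0,0,-5,0,0,0,200],[0,0,-5,0,0,0,120],[0,0,-5,0,0,0,0],[0,0,-5,0,0,0,0],[0,0,-5,0,0,0,0],[0,0,-5,0,0,0,0]]]'

```text
time: 7.42
tcp_pos: [461.0, -199.7, 18.1]
ee_rot: [180.0, -0.0, -19.4]
contact_force: [0.3, 0.2, 0.0]
gripper_width: 81.7
```

Request:
apply_moves --increments '[[[0,0,0,0,0,0,0],[0,0,0,0,0,0,0],[0,0,0,0,0,0,0],[0,0,30,0,0,0,0],[0,0,70,0,0,0,0],[0,0,110,0,0,0,0],[0,0,150,0,0,0,0],[0,0,190,0,0,0,0],[0,0,190,0,0,0,0]]]'

```text
time: 8.17
tcp_pos: [465.1, -202.1, 216.2]
ee_rot: [179.8, -0.9, -19.4]
contact_force: [1.9, -0.9, -0.2]
gripper_width: 85.3
```

```bash

python3 - <<'E'
from h import *
s=observe();print(s['time'],s['tcp_pos'],s['ee_rot'],s['contact_force'],s['wrist_torque'],s['gripper_width'])
c=shot('wrist','w4')
print('top',ray(c,326,168,60)[:2])
lm(['mask_grip','mask_hole','post_top'],'wrist',c)
E
```

```text
8.1667 [ 465.13858794 -202.13593036  216.22953362] [179.8026749   -0.91583948 -19.42369429] [ 1.93216527 -0.88597202 -0.18428623] [-0.00948847 -0.00535842  0.04711807] 85.34974729142155
top [ 504.24771652 -214.24686302]
wrist mask_grip 0.9 [ 459.3 -199.7   27.9]
wrist mask_hole 0.58 [ 516.5 -214.     4.8]
wrist post_top 0.84 [ 519.5 -213.3   62.8]
```

View pics/w4.png

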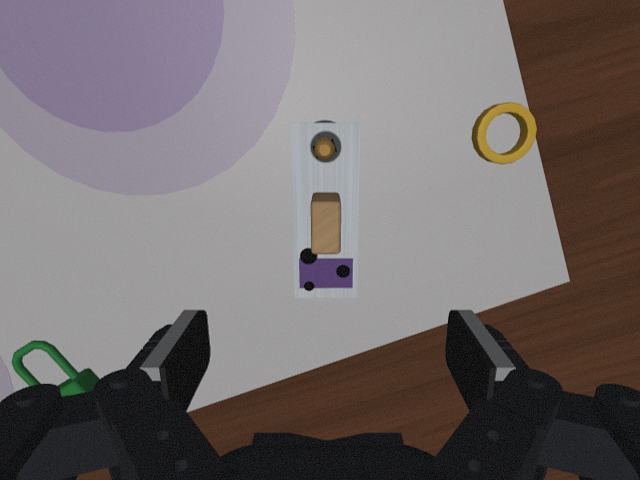

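Request:
apply_moves --increments '[[[123,419,5,0,0,0.58,0],[123,419,5,0,0,0.58,0],[123,419,5,0,0,0.58,0],[123,419,5,0,0,0.58,0],[123,419,5,0,0,0.58,0],[123,419,5,0,0,0.58,0],[123,419,5,0,0,0.58,0],[123,419,5,0,0,0.58,0],[123,419,5,0,0,0.58,0],[123,419,5,0,0,0.58,0]]]'

```text
time: 9.2
tcp_pos: [577.1, 202.0, 210.0]
ee_rot: [180.0, 0.3, 13.8]
contact_force: [1.4, -0.6, 0.9]
gripper_width: 85.5
```

Request:
apply_moves --increments '[[[0,0,0,0,0,0,0],[0,0,0,0,0,0,0],[0,0,0,0,0,0,0]]]'

```text
time: 9.45
tcp_pos: [577.0, 199.7, 210.4]
ee_rot: [180.0, 0.3, 13.8]
contact_force: [0.2, 0.7, -0.1]
gripper_width: 85.2
```

```bash

python3 - <<'E'
from h import *
s=observe();print(s['time'],s['tcp_pos'],s['ee_rot'],s['contact_force'],s['q'])
c=shot('wrist','w5')
lm(['lock_center','lock','dial_grip','shackle_grip','cradle'],'wrist',c)
E
```

```text
9.45 [577.00504589 199.74990206 210.42005455] [179.95684665   0.27952669  13.84853101] [ 0.19739965  0.67952254 -0.06076937] [ 1.25983745e+01  1.96924312e+01  8.34777377e+01 -5.05149544e-02
  7.71083546e+01  8.87611282e+01]
wrist lock_center 0.85 [601.8 433.2  12.4]
wrist lock_center 0.77 [587.6 215.   45.4]
wrist lock_center 0.72 [302.3 466.9  15.1]
wrist lock_center 0.6 [360.4  98.7  20.3]
wrist lock 0.97 [586.  216.4  31. ]
wrist lock 0.94 [6.061e+02 4.356e+02 6.000e-01]
wrist lock 0.65 [360.6 100.   -3.3]
wrist dial_grip 0.89 [600.8 433.2  44.9]
wrist dial_grip 0.74 [586.6 213.4  77.8]
wrist shackle_grip 0.76 [413.4 112.4  14.2]
```

View pics/w5.png

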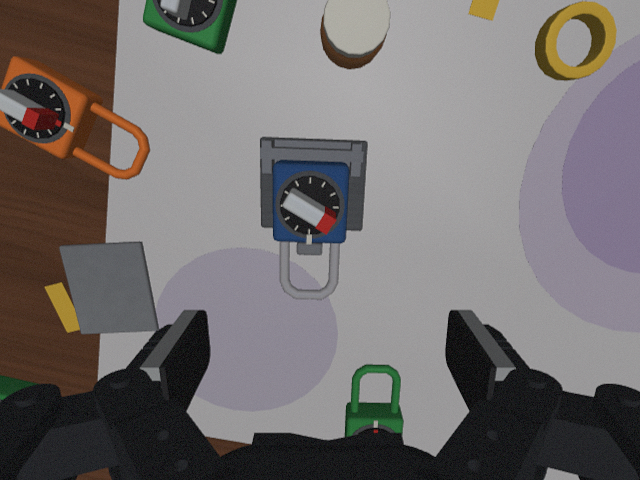

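```bash

python3 - <<'E'
from h import *
c=capture('wrist')
cv2.imwrite('pics/w5z.png',cv2.resize(c['img'][130:310,240:390],None,fx=3.3,fy=3.3,interpolation=cv2.INTER_CUBIC))
E
```

```text
(no output)
```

View pics/w5z.png

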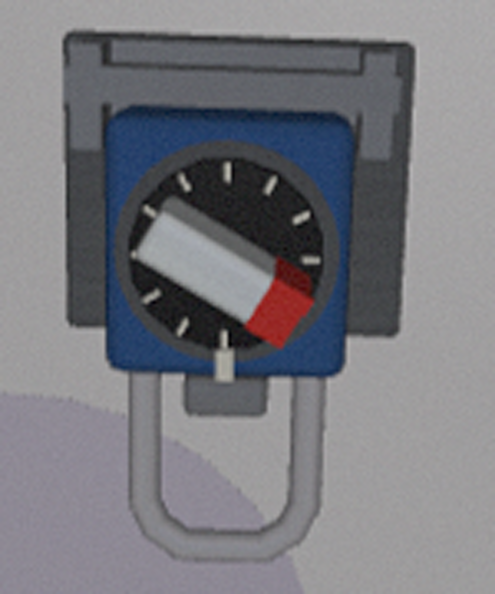

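```bash

python3 - <<'E'
from h import *
c=capture('wrist')
f=lambda p,z:ray(c,240+(p[0]+.5)/3.3-.5,130+(p[1]+.5)/3.3-.5,z)[:2]
L=np.array([f(p,60) for p in [(108,113),(355,115),(347,376),(106,371)]])
print(L.round(1),L.mean(0)); d=(L[0]+L[1]-L[2]-L[3])/2;e=L[0]-L[1]+L[3]-L[2];print(np.linalg.norm(d),np.degrees(np.arctan2(d[1],d[0])),np.linalg.norm(e)/2,np.degrees(np.arctan2(-e[0],e[1])))
print('disc',f((228,250),62))
K=np.array([f(p,86) for p in [(137,252),(165,212),(315,303),(280,348)]]);print(K.mean(0));k=(K[0]+K[1]-K[2]-K[3])/2;print(np.linalg.norm(k),np.degrees(np.arctan2(k[1],k[0])))
S=[f(p,46) for p in [(130,375),(325,378),(132,490),(318,495)]];print(np.round(S,1),np.mean(S[2:],0))
print('bow',f((224,560),46))
E
```

```text
[[609.8 249.2]
 [622.2 196.4]
 [563.8 183.3]
 [551.7 237.9]] [586.88992315 216.69748406]
59.548618589598064 11.833884618694134 55.075636771362326 12.792491576981226
disc [586.68502986 216.78859674]
[585.56803132 216.1119596 ]
36.06605676031455 70.24203525540658
[[547.5 233. ]
 [558.  186.7]
 [518.2 226.4]
 [527.9 181. ]] [523.04834728 203.68605407]
bow [505.03964624 199.8493516 ]
```

Request:
apply_moves --increments '[[[9.5,16.7,0,0,0,0.125,0],[9.5,16.7,-20,0,0,0.25,0],[9.5,16.7,-40,0,0,0.375,0],[9.5,16.7,-60,0,0,0.5,0],[9.5,16.7,-80,0,0,0.625,0],[9.5,16.7,-90,0,0,0.75,0],[9.5,16.7,-100,0,0,0.875,0],[9.5,16.7,-105,0,0,1.0,0],[9.5,16.7,-110,0,0,1.0,0],[9.5,16.7,-110,0,0,1.0,0]]]'

```text
time: 10.68
tcp_pos: [587.2, 216.4, 101.9]
ee_rot: [-179.9, 0.1, 70.9]
contact_force: [0.8, 0.8, 0.5]
gripper_width: 85.3
```

```bash

python3 - <<'E'
from h import *
s=observe();print(s['time'],s['tcp_pos'],s['ee_rot'],s['contact_force'],s['q'])
c=shot('wrist','w6')
lm(['dial_grip'],'wrist',c)
E
```

```text
10.6833 [587.18040134 216.3961323  101.90174961] [-1.79923185e+02  5.27790141e-02  7.08851828e+01] [0.76188372 0.80794636 0.46955822] [ 1.38647859e+01  2.54494031e+01  9.05686030e+01 -2.73617005e-03
  6.40751611e+01  3.29808367e+01]
wrist dial_grip 0.61 [587.2 213.8  81.9]
```

View pics/w6.png

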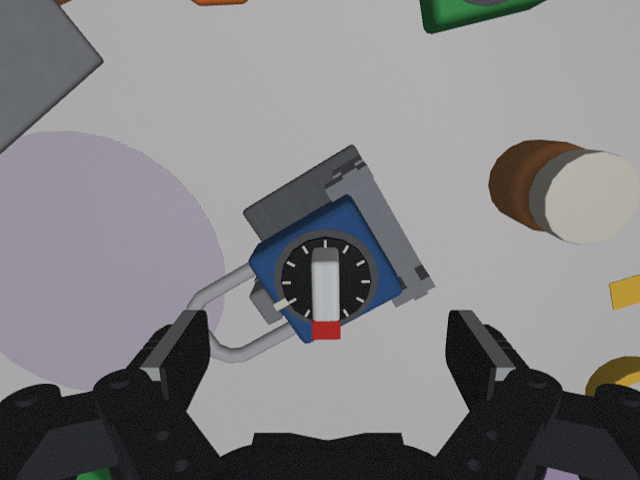

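Request:
apply_moves --increments '[[[0,0,-15,0,0,0,0],[0,0,-27,0,0,0,0],[0,0,-33,0,0,0,0],[0,0,-33,0,0,0,120],[0,0,-33,0,0,0,255],[0,0,-33,0,0,0,255],[0,0,-33,0,0,0,255],[0,0,-33,0,0,0,255],[0,0,-33,0,0,0,255],[0,0,-33,0,0,0,255]]]' --grip_force 30

```text
time: 11.62
tcp_pos: [587.7, 217.1, 70.4]
ee_rot: [180.0, -0.0, 71.1]
contact_force: [-0.8, 0.3, 3.1]
gripper_width: 11.1
```

Request:
apply_moves --increments '[[[0,0,0,0,0,0,255],[0,0,0,0,0,0,255],[0,0,0,0,0,0,255],[0,0,0,0,0,0,255]]]'

```text
time: 11.95
tcp_pos: [587.8, 217.1, 70.4]
ee_rot: [180.0, -0.0, 71.1]
contact_force: [-2.3, 1.3, 4.8]
gripper_width: 11.2
```

Request:
apply_moves --increments '[[[0,0,0,0,0,-0.1,255],[0,0,0,0,0,-0.2,255],[0,0,0,0,0,-0.3,255],[0,0,0,0,0,-0.4,255],[0,0,0,0,0,-0.48,255],[0,0,0,0,0,-0.52,255],[0,0,0,0,0,-0.52,255]]]'

```text
time: 12.53
tcp_pos: [588.6, 216.5, 70.4]
ee_rot: [179.9, -0.1, 41.3]
contact_force: [-0.8, -1.1, 5.9]
gripper_width: 11.2
```

Request:
apply_moves --increments '[[[0,0,0,0,0,-0.1,255],[0,0,0,0,0,-0.2,255],[0,0,0,0,0,-0.3,255],[0,0,0,0,0,-0.4,255],[0,0,0,0,0,-0.48,255],[0,0,0,0,0,-0.52,255],[0,0,0,0,0,-0.52,255]]]'

```text
time: 13.12
tcp_pos: [589.0, 215.6, 70.4]
ee_rot: [179.9, -0.1, 11.5]
contact_force: [0.7, -2.6, 4.4]
gripper_width: 11.2
```

```bash

python3 - <<'E'
from h import *
s=observe();print(s['time'],s['tcp_pos'],s['ee_rot'],s['contact_force'],s['wrist_torque'])
c=shot('wrist','w7')
E
```

```text
13.1167 [588.99395967 215.62925642  70.42392591] [ 1.79856123e+02 -1.22579963e-01  1.15289212e+01] [ 0.68972918 -2.6465648   4.44891384] [-0.55435744 -0.03820408 -0.05655488]
```

View pics/w7.png

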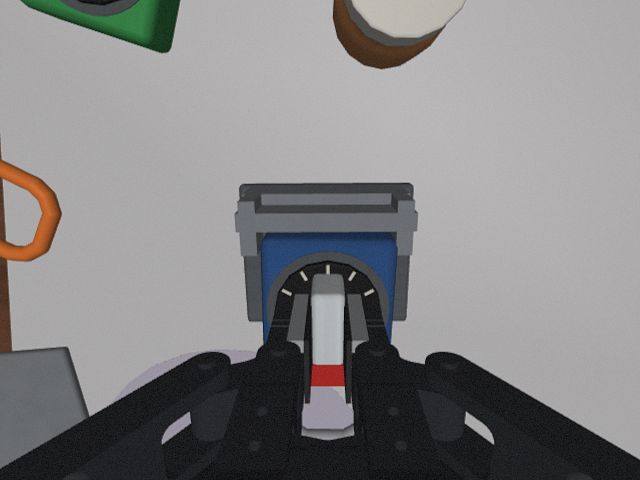

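Request:
apply_moves --increments '[[[0,0,0,0,0,0,150],[0,0,0,0,0,0,0],[0,0,0,0,0,0,0],[0,0,0,0,0,0,0],[0,0,0,0,0,0,0],[0,0,40,0,0,0,0],[-20,-4,80,0,0,0,0],[-40,-8,80,0,0,0,0],[-57,-12,80,0,0,0,0],[-57,-12,80,0,0,0,0]]]'

```text
time: 14.0
tcp_pos: [527.1, 204.3, 150.6]
ee_rot: [180.0, 0.1, 11.5]
contact_force: [-0.8, -0.3, -0.4]
gripper_width: 85.5
```

Request:
apply_moves --increments '[[[0,0,0,0,0,0,0],[0,0,0,0,0,0,0],[0,0,0,0,0,0,0]]]'

```text
time: 14.25
tcp_pos: [531.7, 205.0, 149.4]
ee_rot: [180.0, -0.0, 11.5]
contact_force: [-0.5, 0.9, 0.0]
gripper_width: 85.2
```

```bash

python3 - <<'E'
from h import *
s=observe();print(s['time'],s['tcp_pos'],s['ee_rot'],s['contact_force'],s['wrist_torque'])
c=shot('wrist','w8')
lm(['shackle_grip','lock_center','dial_grip'],'wrist',c)
cv2.imwrite('pics/w8z.png',cv2.resize(c['img'][100:400,200:450],None,fx=2,fy=2,interpolation=cv2.INTER_CUBIC))
E
```

```text
14.25 [531.71719545 205.00335349 149.41124027] [ 1.79994753e+02 -2.32373386e-02  1.15040376e+01] [-0.50769687  0.90345969  0.01539608] [-0.05618236  0.03348719 -0.03534963]
wrist shackle_grip 0.79 [417.8 109.2  15.7]
wrist lock_center 0.74 [587.  214.   40.5]
wrist lock_center 0.6 [361.7  98.4  20.5]
wrist dial_grip 0.65 [586.8 215.4  81.8]
```

View pics/w8z.png

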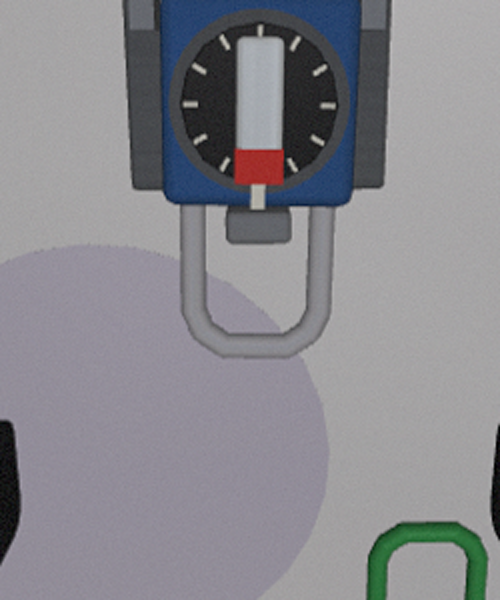

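```bash

python3 - <<'E'
from h import *
c=capture('wrist')
f=lambda p,z:ray(c,200+(p[0]+.5)/2-.5,100+(p[1]+.5)/2-.5,z)[:2]
lc=np.array([586.5,216.5]);a=np.radians(12);R=np.array([[np.cos(a),np.sin(a)],[-np.sin(a),np.cos(a)]])
for n,p,z in [('legL',(180,290),46),('legR',(332,290),46),('legLtop',(180,215),46),('legRtop',(334,215),46),('straightend',(256,300),46),('bow',(256,358),46),('staple',(258,242),54),('bodyL',(165,200),60),('bodyR',(353,200),60)]:
    w=f(p,z);print(n,w.round(1),(R@(w-lc)).round(1))
E
```

```text
legL [522.8 229.2] [-59.6  25.6]
legR [532.5 181.6] [-60.1 -22.9]
legLtop [546.9 233.4] [-35.3  24.7]
legRtop [556.4 186.5] [-35.7 -23.1]
straightend [524.4 204.7] [-63.2   1.4]
bow [504.8 200.7] [-83.2   1.6]
staple [545.1 208.3] [-42.1   0.6]
bodyL [553.6 237.7] [-27.8  27.6]
bodyR [564.4 184. ] [-28.4 -27.2]
```

Request:
apply_moves --increments '[[[-2.5,0.4,-40,0,0,0.01,0],[-2.5,0.4,-75,0,0,0.01,0],[-2.5,0.4,-105,0,0,0.01,0],[-2.5,0.4,-121,0,0,0.01,0],[-2.5,0.4,-121,0,0,0.01,0],[-2.5,0.4,-121,0,0,0.01,255],[-2.5,0.4,-121,0,0,0.01,255],[-2.5,0.4,-121,0,0,0.01,255],[-2.5,0.4,-121,0,0,0.01,255],[-2.5,0.4,-121,0,0,0.01,255]]]' --grip_force 40

```text
time: 15.33
tcp_pos: [529.6, 205.2, 30.6]
ee_rot: [180.0, -0.2, 12.1]
contact_force: [-0.7, -2.2, 3.8]
gripper_width: 46.3
```

Request:
apply_moves --increments '[[[0,0,0,0,0,0,255],[0,0,0,0,0,0,255],[0,0,0,0,0,0,255]]]'

```text
time: 15.58
tcp_pos: [529.5, 205.1, 30.3]
ee_rot: [180.0, -0.2, 12.1]
contact_force: [0.1, -1.5, 7.6]
gripper_width: 46.3
```

```bash

python3 - <<'E'
from h import *
s=observe();print(s['time'],s['tcp_pos'],s['ee_rot'],s['contact_force'],s['wrist_torque'],s['gripper_width'])
c=shot('wrist','w9')
E
```

```text
15.5833 [529.49771599 205.12166865  30.25588504] [179.96512312  -0.18587576  12.08472924] [ 0.14201413 -1.49205918  7.59409225] [-0.47058032 -0.13065431 -0.06105045] 46.3154307199688
```

View pics/w9.png

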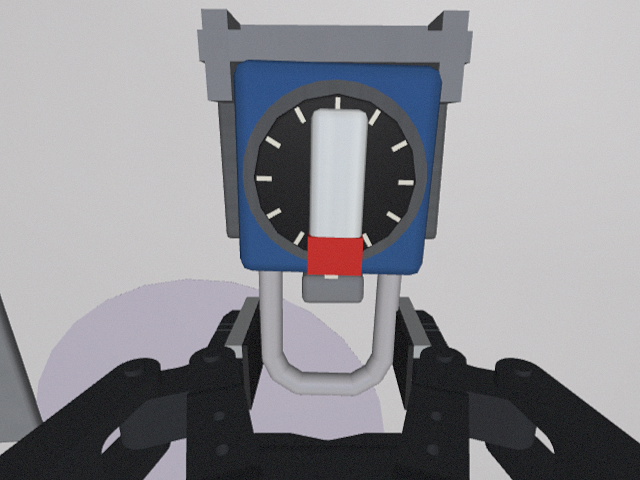

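Request:
apply_moves --increments '[[[-3,-0.6,0,0,0,0,255],[-6,-1.2,0,0,0,0,255],[-9,-1.9,0,0,0,0,255],[-12,-2.5,0,0,0,0,255],[-15,-3.1,0,0,0,0,255],[-18,-3.8,0,0,0,0,255],[-21,-4.4,0,0,0,0,255],[-22.5,-4.7,0,0,0,0,255],[-23,-4.9,0,0,0,0,255],[-23,-4.9,0,0,0,0,255]]]'

```text
time: 16.47
tcp_pos: [506.1, 200.9, 29.1]
ee_rot: [-180.0, -0.1, 12.1]
contact_force: [4.5, 2.0, 4.2]
gripper_width: 46.2
```

```bash

python3 - <<'E'
from h import *
s=observe();print(s['time'],s['tcp_pos'],s['ee_rot'],s['contact_force'],s['wrist_torque'],s['gripper_width'])
c=shot('wrist','w10')
E
```

```text
16.4667 [506.13961256 200.9077121   29.06427044] [-1.79967357e+02 -1.27915424e-01  1.20762813e+01] [4.4858284  1.99100991 4.23294185] [ 0.21739427 -0.99103925  0.0831269 ] 46.208848929399494
```

View pics/w10.png

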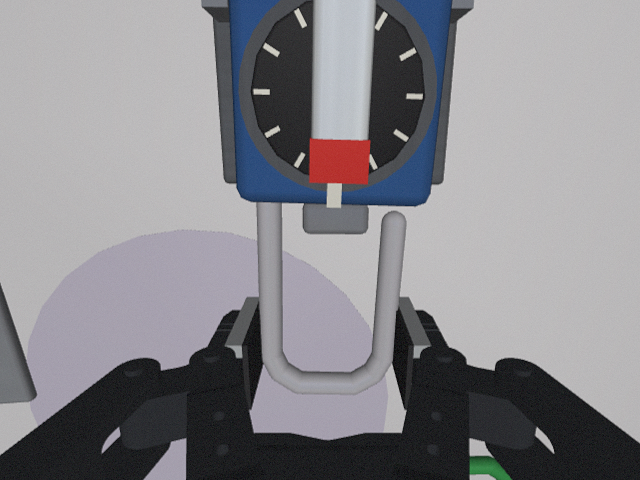

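Request:
apply_moves --increments '[[[-1,-0.2,0,0,0,0,255],[-2,-0.4,0,0,0,0,255],[-2,-0.4,0,0,0,0,255],[-2,-0.4,0,0,0,0,255]]]'

```text
time: 16.85
tcp_pos: [506.0, 200.8, 29.4]
ee_rot: [-180.0, -0.3, 12.1]
contact_force: [7.0, 2.6, 1.8]
gripper_width: 46.2
```

```bash

python3 - <<'E'
from h import *
s=observe();print(s['time'],s['tcp_pos'],s['ee_rot'],s['contact_force'],s['wrist_torque'],s['gripper_width'])
c=shot('wrist','w11')
E
```

```text
16.85 [506.03559259 200.81347375  29.36596565] [-179.97410481   -0.32448741   12.08172784] [6.98103827 2.58122504 1.79031052] [ 0.34348706 -1.36462068  0.13575964] 46.151705807035746
```

View pics/w11.png

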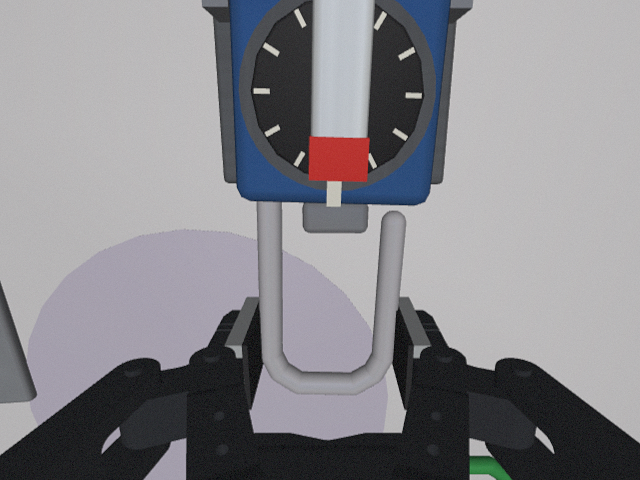

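Request:
apply_moves --increments '[[[2,0.4,0,0,0,0,255],[2,0.4,0,0,0,0,150],[2,0.4,0,0,0,0,0],[2,0.4,0,0,0,0,0],[2,0.4,0,0,0,0,0],[2,0.4,0,0,0,0,0],[2,0.4,40,0,0,0,0],[2,0.4,80,0,0,0,0],[2,0.4,110,0,0,0,0],[2,0.4,110,0,0,0,0]]]'

```text
time: 17.73
tcp_pos: [508.5, 201.3, 144.6]
ee_rot: [-180.0, -0.6, 12.1]
contact_force: [1.8, 0.4, -0.3]
gripper_width: 85.6
```

Request:
apply_moves --increments '[[[20,4,0,0,0,0,0],[40,8,0,0,0,0,0],[60,12,0,0,0,0,0],[76,15,0,0,0,0,0],[76,15,0,0,0,0,0],[76,15,0,0,0,0,0],[76,15,0,0,0,0,0]]]'

```text
time: 18.32
tcp_pos: [579.4, 214.9, 137.7]
ee_rot: [180.0, 0.2, 12.1]
contact_force: [-0.4, -0.4, 0.7]
gripper_width: 85.5
```

```bash

python3 - <<'E'
from h import *
s=observe();print(s['time'],s['tcp_pos'],s['ee_rot'],s['contact_force'],s['wrist_torque'],s['gripper_width'])
c=shot('wrist','w12')
lm(['lock_center','shackle_grip','dial_grip'],'wrist',c)
E
```

```text
18.3167 [579.37604972 214.91948582 137.67421368] [179.99361067   0.21924111  12.07623908] [-0.41043992 -0.43441836  0.69722665] [-0.03372721  0.04858412 -0.03460467] 85.53295541558695
wrist lock_center 0.86 [583.1 213.7  40.4]
wrist lock_center 0.74 [449.3 382.3  -0.8]
wrist shackle_grip 0.63 [413.5 110.1  13.2]
wrist dial_grip 0.72 [585.9 216.2  79.9]
```

View pics/w12.png

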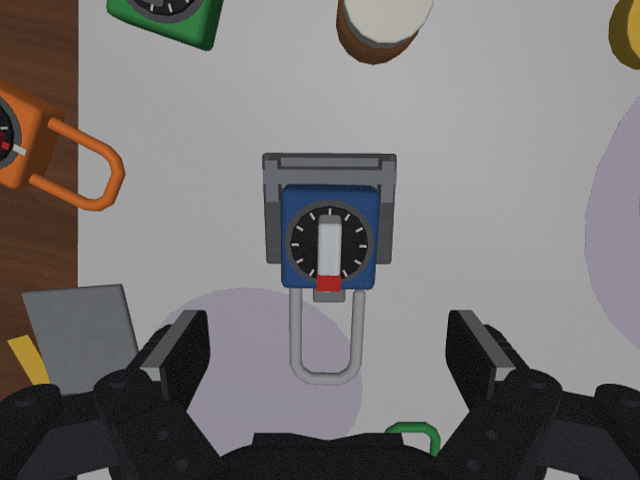

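Request:
apply_moves --increments '[[[2.5,0.5,-35,0,0,0,0],[2.5,0.5,-70,0,0,0,0],[2.5,0.5,-95,0,0,0,0],[2.5,0.5,-109,0,0,0,0],[2.5,0.5,-109,0,0,0,0],[2.5,0.5,-109,0,0,0,255],[2.5,0.5,-109,0,0,0,255],[2.5,0.5,-109,0,0,0,255],[2.5,0.5,-109,0,0,0,255],[2.5,0.5,-109,0,0,0,255]]]' --grip_force 60

```text
time: 19.35
tcp_pos: [585.3, 216.2, 32.0]
ee_rot: [180.0, -0.2, 12.1]
contact_force: [0.9, -1.0, 7.5]
gripper_width: 55.1
```

Request:
apply_moves --increments '[[[0,0,0,0,0,0,255],[0,0,0,0,0,0,255],[0,0,0,0,0,0,255]]]'

```text
time: 19.6
tcp_pos: [585.3, 216.1, 32.0]
ee_rot: [180.0, -0.2, 12.1]
contact_force: [-0.1, 0.8, 6.0]
gripper_width: 55.0
```

Request:
apply_moves --increments '[[[0,0,4,0,0,0,255],[0,0,10,0,0,0,255],[0,0,20,0,0,0,255],[0,0,35,0,0,0,255],[0,0,55,0,0,0,255],[0,0,80,0,0,0,255],[0,0,110,0,0,0,255],[0,0,130,0,0,0,255],[0,0,130,0,0,0,255]]]'

```text
time: 20.35
tcp_pos: [585.8, 216.5, 165.3]
ee_rot: [-180.0, -0.5, 12.1]
contact_force: [1.1, -0.2, -2.6]
gripper_width: 54.7
```

```bash

python3 - <<'E'
from h import *
s=observe();print(s['time'],s['tcp_pos'],s['ee_rot'],s['contact_force'],s['wrist_torque'],s['gripper_width'])
c=shot('wrist','w13')
c=shot('scene','s13')
E
```

```text
20.35 [585.83434924 216.47550516 165.30018272] [-179.98220004   -0.47802672   12.08141895] [ 1.09480758 -0.17319324 -2.64818679] [-0.0041789  -0.03848189  0.0391036 ] 54.736065689436145
```

View pics/w13.png

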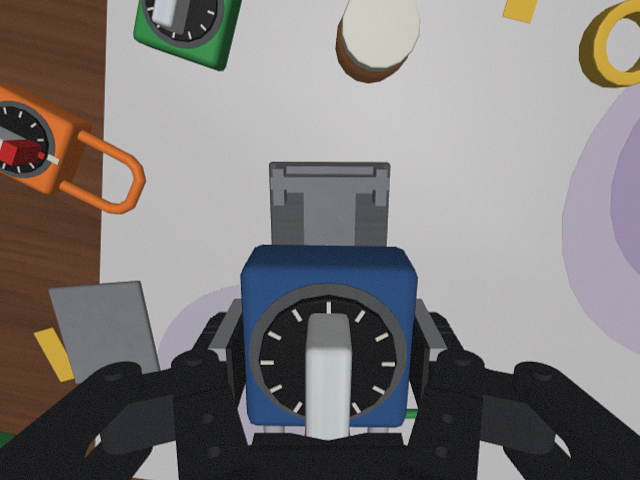

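View pics/s13.png

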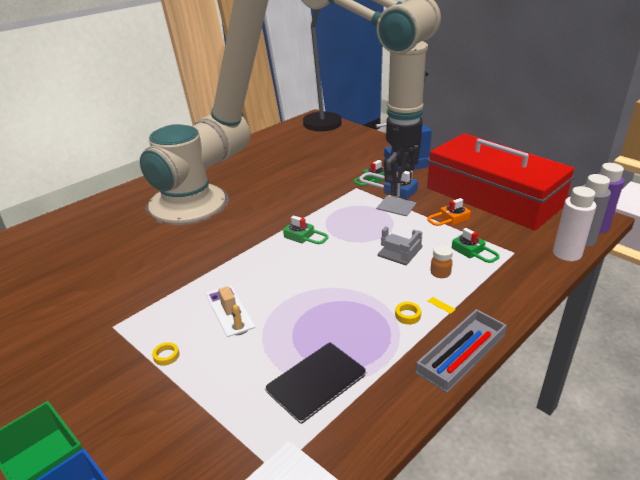

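Request:
apply_moves --increments '[[[-3,-20,0,0,0,0,255],[-8,-50,0,0,0,0,255],[-13,-85,0,0,0,0,255],[-19,-120,0,0,0,0,255],[-25,-155,0,0,0,0,255],[-30,-190,0,0,0,0,255],[-36,-225,0,0,0,0,255],[-41,-260,0,0,0,0,255],[-47,-295,0,0,0,0,255],[-52,-330,0,0,0,0,255]]]'

```text
time: 21.28
tcp_pos: [529.0, -115.0, 157.3]
ee_rot: [-179.8, 0.3, 12.1]
contact_force: [1.8, 0.6, -3.7]
gripper_width: 55.2
```

Request:
apply_moves --increments '[[[-6,-35,0,0,0,0,255],[-11,-65,0,0,0,0,255],[-14,-90,-5,0,0,0,255],[-16,-100,-15,0,0,0,255],[-17,-104,-25,0,0,0,255],[-17,-104,-35,0,0,0,255],[-17,-104,-40,0,0,0,255],[-17,-104,-40,0,0,0,255],[-17,-104,-40,0,0,0,255],[-17,-104,-40,0,0,0,255]]]'

```text
time: 22.12
tcp_pos: [515.2, -217.2, 120.1]
ee_rot: [180.0, -0.0, 12.2]
contact_force: [0.8, -0.2, -3.3]
gripper_width: 55.2
```

```bash

python3 - <<'E'
from h import *
s=observe();print(s['time'],s['tcp_pos'],s['ee_rot'],s['contact_force'],s['wrist_torque'],s['gripper_width'])
for cam in ['wrist','top','scene']:
    c=shot(cam,cam+'14')
    lm(['lock_center','lock','dial_grip','shackle_grip','post','post_top','mask_grip'],cam,c)
    if cam=='scene':
        cv2.imwrite('pics/s14z.png',cv2.resize(c['img'][190:370,150:350],None,fx=3.3,fy=3.3,interpolation=cv2.INTER_CUBIC))
E
```

```text
22.1167 [ 515.24454629 -217.20400795  120.05077849] [ 1.79988751e+02 -2.85791361e-02  1.21674008e+01] [ 0.77463569 -0.23284788 -3.30317369] [-0.00970077 -0.11448524 -0.02047224] 55.22604654669938
wrist lock_center 0.96 [ 517.  -216.2  129.7]
wrist lock 0.58 [ 518.5 -217.7  117.8]
wrist dial_grip 0.88 [ 515.1 -214.6  167.2]
wrist post 0.77 [ 5.192e+02 -2.174e+02  3.000e-01]
top lock_center 0.94 [355.4  96.6  15.2]
top lock_center 0.86 [300.4 466.2  13.3]
top lock_center 0.79 [601.2 434.1  12.5]
top lock_center 0.57 [705.3 334.5  14.4]
top lock 0.88 [ 513.  -213.2  120.9]
top lock 0.85 [303.4 465.4   0.5]
top lock 0.83 [359.4  94.6  -3.3]
top lock 0.79 [6.048e+02 4.355e+02 1.000e-01]
top dial_grip 0.8 [304.  467.1  39.4]
top dial_grip 0.78 [602.6 437.6  36.8]
top dial_grip 0.67 [356.5  98.8  41.5]
top dial_grip 0.52 [703.6 328.3  43.1]
top shackle_grip 0.7 [769.5 333.1  12.1]
top shackle_grip 0.67 [416.3 112.2  12.2]
top shackle_grip 0.62 [303.5 402.6  12.6]
top shackle_grip 0.49 [ 433.5 -234.6  135.6]
top mask_grip 0.92 [ 456.7 -196.9   28. ]
scene lock_center 0.94 [ 516.6 -217.1  132.9]
scene lock_center 0.93 [357.1  93.3  17.1]
scene lock_center 0.76 [297.2 463.4  13.1]
scene lock_center 0.59 [711.2 338.7   8.9]
scene lock 0.97 [708.6 335.7  -3.4]
scene lock 0.88 [602.4 428.1   6.6]
scene lock 0.75 [304.8 467.4   2.3]
scene lock 0.62 [360.5  91.6   1.6]
scene dial_grip 0.73 [605.4 435.6  41.5]
scene dial_grip 0.69 [708.4 331.9  48.2]
scene dial_grip 0.51 [ 514.3 -217.8  163.9]
scene dial_grip 0.51 [355.  100.7  41.3]
scene shackle_grip 0.56 [295.3 409.4  14.5]
scene shackle_grip 0.53 [764.3 328.9  14.9]
scene shackle_grip 0.48 [586.  378.9  14.6]
scene shackle_grip 0.47 [417.7 103.9  15.4]
scene post_top 0.67 [ 515.8 -220.2   60.8]
scene post_top 0.62 [ 516.8 -218.2  136.7]
scene mask_grip 0.82 [ 458.1 -201.2   23.8]
scene mask_grip 0.63 [ 513.1 -214.2  122.1]
scene mask_grip 0.54 [ 434.7 -233.1  132.5]
```

View pics/s14z.png

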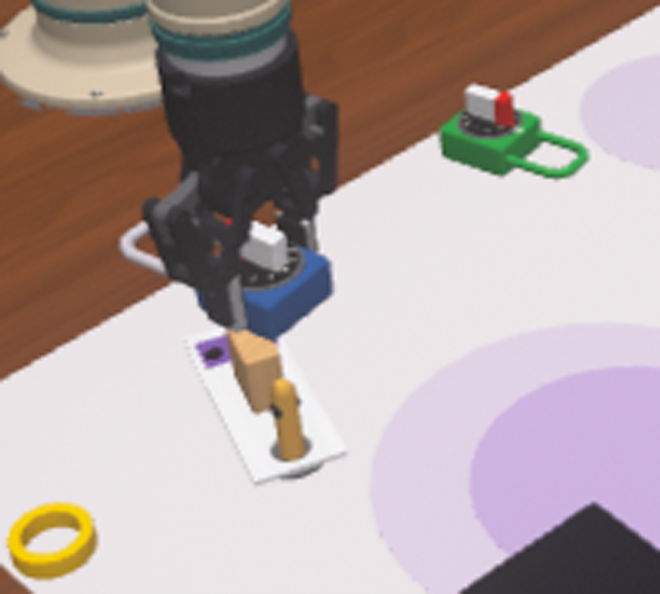

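View pics/wrist14.png

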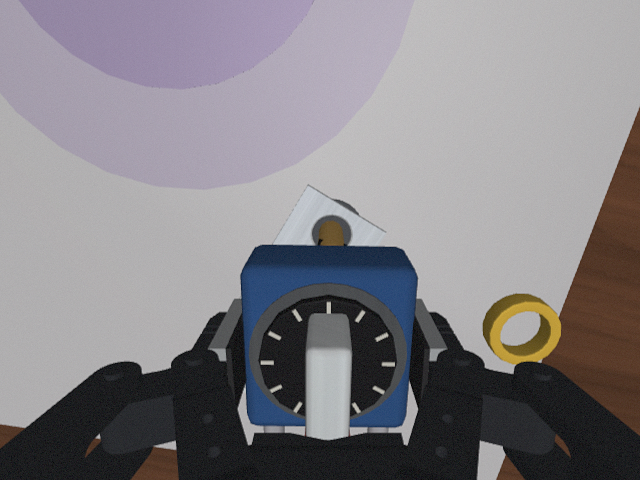

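View pics/top14.png

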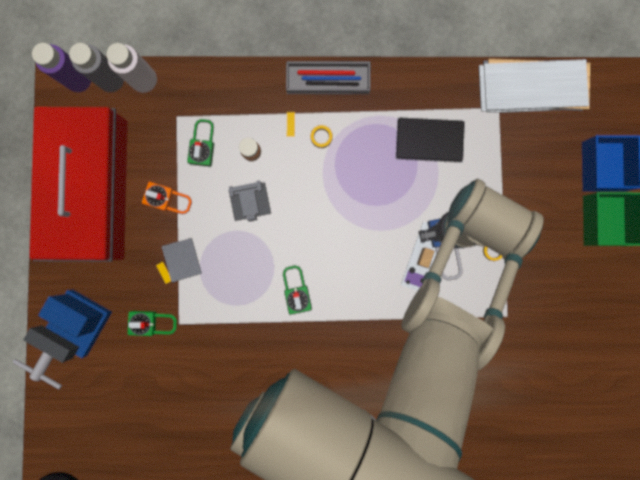

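Request:
apply_moves --increments '[[[1.5,-0.8,0,0,0,0,255],[1.5,-0.8,0,0,0,0,255],[1.5,-0.8,0,0,0,0,255],[1.5,-0.8,0,0,0,0,255],[1.5,-0.8,0,0,0,0,255],[1.5,-0.8,0,0,0,0,255]]]'

```text
time: 23.82
tcp_pos: [516.2, -219.0, 119.8]
ee_rot: [180.0, 0.0, 12.1]
contact_force: [-0.0, -0.8, -3.0]
gripper_width: 55.0
```

```bash

python3 - <<'E'
from h import *
s=observe();print(s['time'],s['tcp_pos'],s['ee_rot'],s['joint_vel'].round(2),s['gripper_width'])
print(sign_off())
E
```

```text
23.8167 [ 516.2128157  -218.97323224  119.78100297] [1.79995682e+02 2.29628329e-03 1.20802978e+01] [-0.    0.04 -0.12  0.02  0.01 -0.02] 55.01199030962348
the job is handed in; nothing more can be done
None
```

The job is handed in at 23.8 s. The sign-off gives no verdict, so what follows is my own checks.

- **Mask:** It hangs by its hole on the brass post, lowered onto the post's flange and let go. The later pictures show it still there, with the post standing through the hole. The flange is 3 mm high, so I expect the hole end rests on it rather than flat on the table.
- **Dial:** I turned it two clicks clockwise. The wrist picture taken after I let go shows the red end at the white mark.
- **Shackle:** I pulled it until it moved no further and the force rose to about 7 N. The last top picture put it about 84 mm from the lock's centre; shut is 60 mm and fully out is 82 mm, so it reads as fully out.
- **Lock:** I lifted it straight up out of the cradle. I am still holding it level, dial up and steady, at 60 N grip. Its underside is about 60 mm above the post's top, and its centre is within about 2 mm of the post's axis.

The networks gave a few stray low-confidence hits, such as "mask_grip" on the held lock. I discarded these against the pictures. I moved nothing else on purpose, and the last top picture shows the look-alike locks and bystanders where they were. The exception is the tape by the post: the arm partly hides it there, but the wrist and scene pictures show it in place.

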